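Press in the checked markers along the laundry shelf

ROBOT

A 6-joint arm with a two-finger parallel gripper is mounted at the origin on the work surface. World frame = base frame: x ahead of the robot, y to its left, z up, the work surface at z = 0. Lengths are in m, angles in rad, forces in N, time in s.
With the tool pointing down it reaches from about 0.4 to 0.825 m from the base axis. Payload 7 kg.
Tool frame: the origin (TCP) lies on the centre line of the jaws, within the pads' length; the fingertips stand 19 mm ahead of it and the grasp point (between the pads) is the TCP (arm.finger_overhang is the distance from the TCP to the fingertips, in m); z points along the fingers, y is the line along which they close (so a half turn about z gives the same grasp; the last joint's range is limited). The gripper opens to 88 mm and grips with 3 to 60 N. Pads are 19 mm wide; open, the fingers measure 130 mm over their backs; the gripper's body (78 mm by 193 mm) begins 47 mm behind the grasp point.
Start: joints at [1.547, 0.359, 0.012, 0, -1.224, -0.288], TCP at [0.207, 0.642, 0.246] pointing down, gripper open.
Joint ranges: [-3.07, 3.07], [-1.43, 2.12], [-1.02, 1.25], [-3.03, 1.67], [-3.05, -0], [-3.03, 3.03]. Speed limits (rad/s): [2.39, 2.39, 3.01, 3.14, 3.14, 3.14].

INTERFACE

Orientations are given as a rotation vector (axis times angle).
In Python, from rig import sensors, cams, hand_in, spotter, arm gives the robot as it stands. The module is installed in compiled form; this text tells all that it offers.
- The arm moves only by the tool arm_command, never from a script. Its argument "series" is a list that holds one entry, the list of rows, each a list of 7 numbers: the shift along the tool's x, y, z in mm, then the turn, a rotation vector about the tool's x, y, z in degrees, then the opening, from 0 (shut) to 1 (fully open). A call has 1 to 8 rows; each row shifts and turns the commanded pose from where the row before left it, along the tool's axes as they then stand; what a row does not reach is not made up. A row lasts 1/8 s, in which the tool goes at most 62.5 mm and 10.7 degrees, less where a joint would pass 70% of its speed; a pose out of reach is approached as far as the arm can. A call with a gripper value outside its range is refused whole. The fingers move at their own pace and stop on an object; "grip_force" is the grip in N (left out, the last holds). Time passes only in rows, so rows that do not move let the fingers close. It gives the time, the measured TCP pose, the force, the opening and the grip force at its end, in the units of the state.
- sensors.sense(): the state, without advancing time (a new reading comes with each control period).
- cams.get_image(name): name is "side" or "top" or "wrist"; returns a dict with "img" (480x640x3 uint8, red, green, blue), "range_z" (480x640 float32, m along the optical axis (not along the pixel's ray), 0 where there is no reading), "K" (3x3 intrinsics, pixels), "k1" (the pictures are not rectified: a ray, as slopes to the right and down, at radius r is drawn at 1 + k1 r^2 times it, then the intrinsics apply), "rvec" (rotation vector, rad) and "tvec" (3), from world to camera coordinates, as OpenCV has them. Camera axes: x right, y down, z forward; pixel columns grow to the right and rows downward; lengths in m; the calibration is good to about 2 mm. A picture is of the moment at which its call begins.
- hand_in(): hands the job in; it is judged then, once.
Trained networks look in a picture, given as the dict that the camera call returned (one of the last four; its "shot" number tells which), for a name from the list of things; names that differ only in an ending like _2 or _b are one class to them, and where a whole thing is asked for, a point or a joint stands for the part that bears it (a point fixed in the world has none). Each returns a list of dicts, best first, with "conf" (0 to 1); they miss things now and then, are a little off and sometimes report something else, mostly with a low value. They report only what shows in the picture. A call takes as long as a camera call. They do not tell look-alikes from the thing itself.
- spotter.look_for(picture, query): "position" ([column, row] as shares, 0 to 1, of the picture: columns of its width, rows of its height, amid what is visible of it).
- spotter.silhouettes(picture, query): "mask" (480x640 bool, what is visible of it) and "position" ([column, row] as shares, 0 to 1, of the picture: columns of its width, rows of its height, amid what is visible of it).
- spotter.mark_of(picture, query): "position" ([column, row] as shares, 0 to 1, of the picture: columns of its width, rows of its height: a listed point, or the origin of a listed thing).
The state is a dict: "time_s": time; "joint_positions": joint angles; "qvel": joint speeds; "joint_efforts": joint torques, N m; "ee_pos": TCP position; "tool_rot": TCP orientation; "ft_force": force on the tool from outside, world axes, zero at the start; "torque": the same for the moment, N m; "finger_gap": finger opening in m; "finger_force": force on a finger pad.
Only numpy, scipy, OpenCV 4.12 (cv2) and the standard library are available. Lean on these libraries where they do the work, as an engineer would, in place of code of your own. Each camera call takes 0.05 s, during which the arm holds its last target. There are 200 camera calls.

TASK

The stock check of the laundry shelf is done: with a slow, light fingertip press from above, push fully in the orange marker button on the upper white bin, then the one on the green lint trap cover, then the one on the steel clothespin caddy, in that order. The glass dish still has to be refilled, so leave its marker popped out. Only press: lift nothing, shift nothing from its place, and finish clear of everything.

Things in the scene. Friction and masses are not known exactly. Their poses are not given: they have to be found in the camera images.
- bin_marker_top (a point): Orange push-in button, 26 mm across, in a round black housing 40 mm across, 8 mm high; popped out it stands 18 mm over the housing, fully in (10 mm travel, straight down) 8 mm; under a finger its cap gives 1 mm per 2 N more, and springs back. Point: centre of the cap's top face, moving with it; on the middle of the upper bin's lid, the top of the stacked pair; about 220 mm above the shelf while popped out.
- lint_marker_top (a point): Orange push-in button, 26 mm across, in a round black housing 40 mm across, 8 mm high; popped out it stands 18 mm over the housing, fully in (10 mm travel, straight down) 8 mm; under a finger its cap gives 1 mm per 2 N more, and springs back. Point: centre of the cap's top face, moving with it; on the middle of the lint trap cover; about 44 mm above the shelf while popped out.
- caddy_marker_top (a point): Orange push-in button, 26 mm across, in a round black housing 40 mm across, 8 mm high; popped out it stands 18 mm over the housing, fully in (10 mm travel, straight down) 8 mm; under a finger its cap gives 1 mm per 2 N more, and springs back. Point: centre of the cap's top face, moving with it; on the solid front pocket of the caddy, on the robot's side; about 101 mm above the shelf while popped out.
- dish_marker_top (a point): Orange push-in button, 26 mm across, in a round black housing 40 mm across, 8 mm high; popped out it stands 18 mm over the housing, fully in (10 mm travel, straight down) 8 mm; under a finger its cap gives 1 mm per 2 N more, and springs back. Point: centre of the cap's top face, moving with it; on the cork base of the glass dish, on the robot's side of the glass; about 38 mm above the shelf while popped out. This marker is to be left alone.
- bin_marker (a joint): Travel in m of the marker button on the upper bin: 0 is popped out (starts at 0 to 0.001), growing as it is pushed down, 0.010 is the end stop. It slides against about 3 N of friction and stays where it is left. The sprung cap on it gives up to 6 mm more, 2 N per mm (1.5 mm while sliding), not counted here. 0.006 or more counts as pushed in; under 0.003 counts as popped out.
- lint_marker (a joint): Travel in m of the marker button on the lint trap cover: 0 is popped out (starts at 0 to 0.001), growing as it is pushed down, 0.010 is the end stop. It slides against about 3 N of friction and stays where it is left. The sprung cap on it gives up to 6 mm more, 2 N per mm (1.5 mm while sliding), not counted here. 0.006 or more counts as pushed in; under 0.003 counts as popped out.
- caddy_marker (a joint): Travel in m of the marker button on the caddy: 0 is popped out (starts at 0 to 0.001), growing as it is pushed down, 0.010 is the end stop. It slides against about 3 N of friction and stays where it is left. The sprung cap on it gives up to 6 mm more, 2 N per mm (1.5 mm while sliding), not counted here. 0.006 or more counts as pushed in; under 0.003 counts as popped out.
- dish_marker (a joint): Travel in m of the marker button on the dish: 0 is popped out (starts at 0 to 0.001), growing as it is pushed down, 0.010 is the end stop. It slides against about 3 N of friction and stays where it is left. The sprung cap on it gives up to 6 mm more, 2 N per mm (1.5 mm while sliding), not counted here. 0.006 or more counts as pushed in; under 0.003 counts as popped out.
- bin_lower: Lower lidded white plastic bin, loose, 204 x 172 x 97 mm with its lid, about 1.6 kg, standing on the shelf. Origin: centre of its underside; x is its 204 mm length, away from the robot; z up.
- bin_upper: Upper lidded white plastic bin, like the lower one and standing loose on its lid, about 1.1 kg; a marker in the middle of its lid. The stack's lid top is 194 mm above the shelf. Origin: centre of its underside.
- lint_cover: Green silicone lint trap cover, a ribbed loose slab 150 x 100 x 18 mm lying flat, with a marker at its centre. Origin: centre of its underside; x along its 150 mm length.
- caddy: Loose steel clothespin caddy, 0.8 kg: open bin 120 x 130 x 75 mm holding wooden pegs (x -40 to +80 mm), with a solid pocket 44 x 60 x 75 mm on its -x side, centred at x -62 mm, whose top bears the marker. A hinged wire handle with a wooden grip lies back to +x, under 115 mm high. Origin: underside, 20 mm to -x of the open bin's centre.
- dish: Small glass dish 86 mm across and 48 mm high, standing 28 mm to +x on its cork base 150 x 100 x 12 mm (one loose piece), with a marker at x -48 mm. Origin: centre of the base's underside.
- softener: Loose softener bottle, 68 mm across, 160 mm high, in the back row. Origin: centre of its underside.
- booster_jar: Loose jar, 76 mm across, 90 mm high, in the back row. Origin: centre of its underside.
- starch_can: Loose starch can, 56 mm across, 150 mm high, in the back row. Origin: centre of its underside.
Things that resemble listed ones, but are neither listed nor needed, are in the scene too. Leave any pink or purple look-alike of the starch_can alone. Leave any turquoise look-alike of the caddy alone.

How it is judged:
On the way, in this order (a step that is already met when the one before it is completed fails the run):
1. the marker on the upper bin is pushed in (value of joint bin_marker above 0.006 m), for 0.2 s.
2. the marker on the lint trap cover is pushed in (value of joint lint_marker above 0.006 m), for 0.2 s.
3. the marker on the caddy is pushed in (value of joint caddy_marker above 0.006 m), for 0.2 s.
At the end, for the whole second after the job is handed in: The markers of the upper bin, lint trap cover and caddy are at least 6 mm down, the dish's less than 3 mm; all bins, cover, caddy, dish, bottle, jar and can are at rest within 20 mm of where they started (value of joint each of bin_marker, lint_marker, caddy_marker above 0.006 m and value of joint dish_marker below 0.003 m and distance of each of bin_lower, bin_upper, lint_cover, caddy, dish, softener, booster_jar, starch_can from where it was at the start of the episode below 0.02 m and linear speed of each of bin_lower, bin_upper, lint_cover, caddy, dish, softener, booster_jar, starch_can below 0.02 m/s); the robot touches nothing.
It fails at once if anything on the shelf is pushed or lifted more than 20 mm from its place, or an upright thing is tipped over 0.3 rad (distance of any of bin_lower, bin_upper, lint_cover, caddy, dish, softener, booster_jar, starch_can from where it was at the start of the episode above 0.02 m or angle between any of bin_lower, bin_upper, lint_cover, caddy, dish, softener, booster_jar, starch_can's own z axis and vertical above 0.3 rad).
It fails at once if a marker or the thing that bears it is pressed harder than 25 N (contact force between the fingers and bin_upper above 25 N or contact force between the fingers and lint_cover above 25 N or contact force between the fingers and caddy above 25 N or contact force between the fingers and dish above 25 N).
It fails at once if the lint trap cover's marker goes down before the upper bin's is in (value of joint lint_marker above 0.003 m and value of joint bin_marker below 0.006 m).
It fails at once if the caddy's marker goes down before the lint trap cover's is in (value of joint caddy_marker above 0.003 m and value of joint lint_marker below 0.006 m).
It fails at once if the dish's marker is pushed down (value of joint dish_marker above 0.003 m).
It also fails if it takes over 58 s, if anything falls off the work surface, if the arm or the gripper's body presses on something with over 40 N, if the wrist force passes 120 N, or if a joint passes its speed limit or range.

## Working session

There is one attempt and no reset: what is moved stays moved. The work goes in short steps, Python scripts to look and compute and a tool call to move; the robot and the scene stay as the last step left them, time stands still between calls to the robot, and variables do not carry over. Pictures are saved under pics/ and viewed, at most 10 in all, crops included, and the job is handed in when it is done.

Besides the shell and the picture viewer there is one more tool, called after "Emit:" as name([rows], argument=value, ...), one row to a line, values as JSON. arm_command: Moves the arm, as the interface text tells. Its arguments: {"type":"object","properties":{"series":{"type":"array","items":{"type":"array","items":{"type":"array","items":{"type":"number"}}}},"grip_force":{"type":"number"}},"required":["series"]}

```bash
mkdir -p pics; cat > h.py <<'E'
import numpy as np, cv2
from rig import sensors, cams, hand_in, spotter, arm
def world(p,u,v,z=None):
    """pixel -> world; by depth, or on plane height z"""
    K=p["K"]; d=np.array([(u-K[0,2])/K[0,0],(v-K[1,2])/K[1,1]]); s=d.copy()
    for _ in range(20): s=d/(1+p["k1"]*(s@s))
    R=cv2.Rodrigues(np.array(p["rvec"],float))[0]; t=np.array(p["tvec"],float).ravel()
    r=R.T@np.array([*s,1]); c=-R.T@t
    if z is None:
        a=p["range_z"][max(0,int(v)-2):int(v)+3,max(0,int(u)-2):int(u)+3]; a=a[a>0]
        k=np.median(a) if a.size else np.nan
    else: k=(z-c[2])/r[2]
    return c+k*r
H=dict(bin_marker_top=.220,lint_marker_top=.044,caddy_marker_top=.101,dish_marker_top=.038)
def save(p,n): cv2.imwrite(f"pics/{n}.png",p["img"][:,:,::-1])
E
cat > a.py <<'E'
from h import *
print(sensors.sense()["time_s"])
for c in ("top","side"):
    p=cams.get_image(c); save(p,c)
    for q in list(H)+["caddy","softener","booster_jar","starch_can","bin_upper"]:
        for r in spotter.mark_of(p,q)[:4]:
            if r["conf"]<.25: continue
            u,v=r["position"][0]*640,r["position"][1]*480
            print(c,q,round(r["conf"],2),int(u),int(v),world(p,u,v).round(3),world(p,u,v,H.get(q,0)).round(3))
E
python3 a.py
```

```text
0.0
top bin_marker_top 0.59 145 245 [0.551 0.344 0.22 ] [0.551 0.344 0.22 ]
top lint_marker_top 0.5 250 277 [0.494 0.109 0.041] [0.494 0.108 0.044]
top caddy_marker_top 0.66 488 272 [ 0.516 -0.544  0.101] [ 0.516 -0.544  0.101]
top caddy_marker_top 0.59 420 296 [ 0.449 -0.36   0.101] [ 0.449 -0.36   0.101]
top dish_marker_top 0.51 333 266 [ 0.531 -0.126  0.037] [ 0.531 -0.126  0.038]
top caddy 0.84 488 297 [ 0.453 -0.554  0.058] [ 0.456 -0.575  0.   ]
top caddy 0.56 414 277 [ 0.509 -0.363  0.004] [ 0.509 -0.364  0.   ]
top softener 0.94 295 190 [ 0.735 -0.014  0.102] [ 0.765 -0.006  0.   ]
top booster_jar 0.6 366 187 [ 0.751 -0.215  0.089] [ 0.777 -0.223  0.   ]
top booster_jar 0.49 419 295 [ 0.451 -0.357  0.101] [ 0.457 -0.378  0.   ]
top starch_can 0.93 228 211 [0.672 0.173 0.096] [0.694 0.195 0.   ]
top starch_can 0.76 230 184 [0.758 0.176 0.072] [0.78  0.193 0.   ]
top starch_can 0.57 197 189 [0.741 0.273 0.063] [0.76  0.292 0.   ]
top bin_upper 0.72 162 253 [0.536 0.309 0.194] [0.562 0.381 0.   ]
top bin_upper 0.72 332 254 [ 0.568 -0.124  0.022] [ 0.572 -0.124  0.   ]
side bin_m
[... 611 characters left out ...]
]
side caddy 0.91 304 387 [ 0.5   -0.394  0.046] [ 0.509 -0.359  0.   ]
side caddy 0.83 310 476 [ 0.46  -0.596  0.036] [ 0.465 -0.577  0.   ]
side caddy 0.72 347 224 [0.771 0.172 0.02 ] [0.779 0.196 0.   ]
side softener 0.92 366 266 [ 0.759 -0.038  0.037] [0.775 0.001 0.   ]
side booster_jar 0.8 397 323 [ 0.762 -0.264  0.046] [ 0.782 -0.224  0.   ]
side starch_can 0.97 334 206 [0.758 0.269 0.018] [0.766 0.293 0.   ]
side starch_can 0.96 316 229 [0.678 0.173 0.018] [0.684 0.195 0.   ]
side starch_can 0.93 345 224 [0.767 0.174 0.018] [0.775 0.196 0.   ]
side starch_can 0.74 400 325 [ 0.767 -0.267  0.041] [ 0.785 -0.232  0.   ]
side bin_upper 0.69 262 178 [0.54  0.257 0.159] [0.58  0.499 0.   ]
```

View pics/top.png

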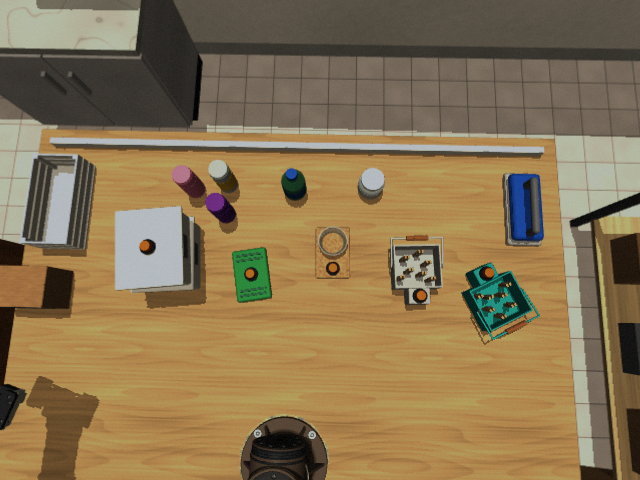

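View pics/side.png

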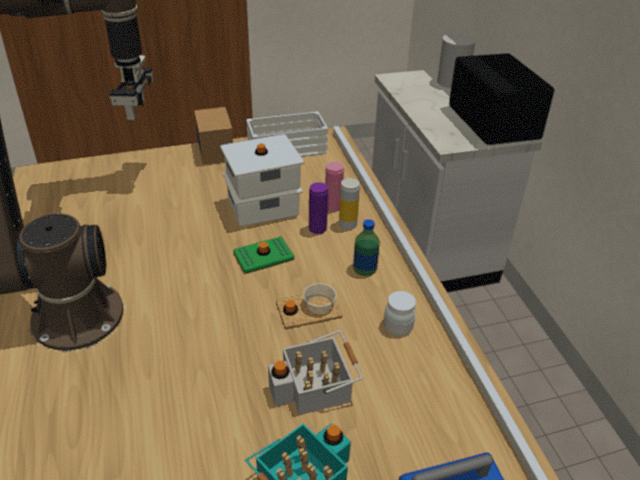

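Candidates for the orange markers in the top picture: upper bin (147,247), lint cover (250,274), steel caddy (420,296), dish (333,268; leave) and turquoise caddy (488,272; decoy, leave). I choose the first three. Next I'll refine them by colour and check a crop.

```bash
cat > b.py <<'E'
from h import *
crops=[]
for c in ("top","side"):
    p=cams.get_image(c); hsv=cv2.cvtColor(p["img"],cv2.COLOR_RGB2HSV)
    m=cv2.inRange(hsv,(5,200,130),(16,255,255))
    n,_,st,ce=cv2.connectedComponentsWithStats(m)
    for i in range(1,n):
        if st[i,4]<25: continue
        u,v=ce[i]; w=world(p,u,v)
        q=min(H,key=lambda k:abs(H[k]-w[2]))
        print(c,ce[i].round(1),st[i,2:],w.round(4),q,world(p,u,v,H[q]).round(4))
    if c=="top":
        crops=[cv2.resize(p["img"][v-30:v+30,u-30:u+30],(240,240)) for u,v in ((147,247),(250,274),(420,290))]
        cv2.imwrite("pics/crop.png",np.hstack(crops)[:,:,::-1])
s=sensors.sense(); print({k:np.round(s[k],3) for k in s}); print(cv2.Rodrigues(np.array(s["tool_rot"],float))[0].round(3), arm.finger_overhang)
E
python3 b.py
```

```text
top [144.  245.3] [ 9 10 69] [0.5512 0.3469 0.2199] bin_marker_top [0.5512 0.3468 0.22  ]
top [332.5 267.4] [ 8  8 53] [ 0.5276 -0.1232  0.0366] dish_marker_top [ 0.5275 -0.1232  0.038 ]
top [249.5 273.1] [ 8  9 56] [0.5052 0.1124 0.0433] lint_marker_top [0.5051 0.1122 0.044 ]
top [489.  272.2] [ 9  9 64] [ 0.5173 -0.5443  0.1001] caddy_marker_top [ 0.5173 -0.544   0.101 ]
top [421. 295.] [ 9  9 67] [ 0.4518 -0.3603  0.1011] caddy_marker_top [ 0.4518 -0.3604  0.101 ]
side [262.7 245.1] [ 8  5 34] [0.5062 0.1096 0.0418] lint_marker_top [0.5058 0.1069 0.044 ]
side [290.  303.6] [ 9  6 41] [ 0.5294 -0.124   0.0345] dish_marker_top [ 0.5287 -0.1274  0.038 ]
side [279.6 365.6] [11  8 63] [ 0.4525 -0.3633  0.0993] caddy_marker_top [ 0.4523 -0.3647  0.101 ]
side [333.3 430.5] [13 10 86] [ 0.5183 -0.5457  0.0985] caddy_marker_top [ 0.5178 -0.5473  0.101 ]
{'time_s': np.float64(1.1), 'joint_positions': array([ 1.547,  0.359,  0.012, -0.   , -1.224, -0.288]), 'qvel': array([ 0.001, -0.001, -0.   ,  0.   , -0.001, -0.   ]), 'joint_efforts': array([ 0.0000e+00, -5.8240e+01,  2.9329e+01,  7.0030e+00,  1.2000e-02,
       -0.0000e+00]), 'ee_pos': array([0.207, 0.642, 0.246]), 'tool_rot': array([-3.103,  0.488,  0.   ]), 'ft_force': array([ 0.13 , -0.447,  0.987]), 'torque': array([ 0.021, -0.011, -0.022]), 'finger_force': np.float64(0.0), 'finger_gap': np.float64(0.087)}
[[ 0.952 -0.307 -0.   ]
 [-0.307 -0.952  0.   ]
 [-0.    -0.    -1.   ]] 0.019
```

View pics/crop.png

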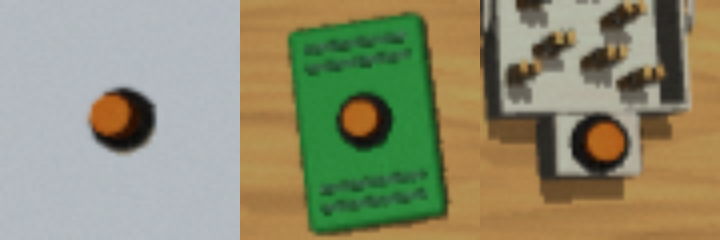

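The crop shows the three right markers: white bin, green cover and steel pocket. First move: rise, square the tool with the world axes and shut the fingers.

Emit:
arm_command([
  [[0, 0, -22, 0, 0, -9, 0], [0, 0, -22, 0, 0, -8.9, 0], [0, 0, 0, 0, 0, 0, 0], [0, 0, 0, 0, 0, 0, 0], [0, 0, 0, 0, 0, 0, 0], [0, 0, 0, 0, 0, 0, 0]],
])

```text
time_s: 1.85
ee_pos: [0.207, 0.6422, 0.2888]
tool_rot: [3.14, -0.0, -0.0]
ft_force: [-0.1, -0.2, 0.3]
finger_gap: 0.0334
finger_force: 0.0
```

Emit:
arm_command([
  [[43, 37, 0, 0, 0, 0, 0], [43, 37, 0, 0, 0, 0, 0], [43, 37, 0, 0, 0, 0, 0], [43, 37, 0, 0, 0, 0, 0], [43, 37, 0, 0, 0, 0, 0], [43, 37, 0, 0, 0, 0, 0], [43, 37, 0, 0, 0, 0, 0], [43, 37, 0, 0, 0, 0, 0]],
])

```text
time_s: 2.85
ee_pos: [0.5525, 0.3453, 0.2894]
tool_rot: [3.141, 0.0, -0.0]
ft_force: [0.5, 0.8, 0.3]
finger_gap: 0.0009
finger_force: 0.0
```

Emit:
arm_command([
  [[0, 0, 0, 0, 0, 0, 0], [0, 0, 0, 0, 0, 0, 0], [0, 0, 0, 0, 0, 0, 0]],
])

```text
time_s: 3.22
ee_pos: [0.5506, 0.3474, 0.2896]
tool_rot: [-3.142, -0.003, 0.0]
ft_force: [-0.3, -0.7, 0.3]
finger_gap: 0.0004
finger_force: 0.0
```

Emit:
arm_command([
  [[0, 0, 12, 0, 0, 0, 0], [0, 0, 12, 0, 0, 0, 0], [0, 0, 10, 0, 0, 0, 0], [0, 0, 6, 0, 0, 0, 0], [0, 0, 3, 0, 0, 0, 0], [0, 0, 2, 0, 0, 0, 0], [0, 0, 2, 0, 0, 0, 0], [0, 0, 2, 0, 0, 0, 0]],
])

```text
time_s: 4.22
ee_pos: [0.5514, 0.3467, 0.2407]
tool_rot: [-3.141, -0.001, -0.001]
ft_force: [0.9, 0.3, -0.4]
finger_gap: 0.0004
finger_force: 0.0
```

Emit:
arm_command([
  [[0, 0, 2, 0, 0, 0, 0], [0, 0, 2, 0, 0, 0, 0], [0, 0, 2, 0, 0, 0, 0], [0, 0, 2, 0, 0, 0, 0], [0, 0, 2, 0, 0, 0, 0]],
])

```text
time_s: 4.85
ee_pos: [0.5513, 0.3467, 0.2306]
tool_rot: [-3.141, -0.001, -0.0]
ft_force: [-0.3, -0.4, 2.4]
finger_gap: 0.0003
finger_force: 1.5
```

Emit:
arm_command([
  [[0, 0, 2, 0, 0, 0, 0], [0, 0, 2, 0, 0, 0, 0], [0, 0, 1, 0, 0, 0, 0], [0, 0, 0, 0, 0, 0, 0]],
])

```text
time_s: 5.35
ee_pos: [0.5514, 0.3467, 0.2261]
tool_rot: [-3.141, -0.001, -0.001]
ft_force: [-1.7, -1.3, 6.0]
finger_gap: 0.0005
finger_force: 3.2
```

6 N exceeds the sliding friction at the expected depth, so the button is on its stop. I'll rise and go to the lint cover.

Emit:
arm_command([
  [[0, 0, 0, 0, 0, 0, 0], [0, 0, 0, 0, 0, 0, 0], [0, 0, -4, 0, 0, 0, 0], [0, 0, -10, 0, 0, 0, 0], [0, 0, -20, 0, 0, 0, 0], [0, 0, -30, 0, 0, 0, 0]],
])

```text
time_s: 6.1
ee_pos: [0.5508, 0.3463, 0.2893]
tool_rot: [3.14, 0.001, -0.003]
ft_force: [0.3, 0.3, 0.8]
finger_gap: 0.0003
finger_force: 0.0
```

Emit:
arm_command([
  [[-9, 47, 0, 0, 0, 0, 0], [-9, 47, 0, 0, 0, 0, 0], [-9, 47, 0, 0, 0, 0, 0], [-9, 47, 0, 0, 0, 0, 0], [-10, 48, 0, 0, 0, 0, 0], [0, 0, 0, 0, 0, 0, 0], [0, 0, 0, 0, 0, 0, 0]],
])

```text
time_s: 6.98
ee_pos: [0.5056, 0.1107, 0.29]
tool_rot: [-3.141, 0.0, -0.001]
ft_force: [0.4, 0.1, 0.6]
finger_gap: 0.0003
finger_force: 0.0
```

```bash
cat > c.py <<'E'
from h import *
p=cams.get_image("side"); print(p["shot"])
w=cams.get_image("wrist"); save(w,"wrist1")
for q in ("lint_marker_top",):
    for r in spotter.mark_of(w,q)[:2]:
        u,v=r["position"][0]*640,r["position"][1]*480; print(q,r["conf"],u,v,world(w,u,v).round(4))
m=cv2.inRange(cv2.cvtColor(p["img"],cv2.COLOR_RGB2HSV),(3,180,110),(18,255,255))
n,_,st,ce=cv2.connectedComponentsWithStats(m)
for i in range(1,n):
    if st[i,4]>20: print(ce[i].round(1),st[i,4],world(p,*ce[i]).round(4))
E
python3 c.py
```

```text
5
lint_marker_top 0.83 314.368 198.624 [0.5067 0.1129 0.0446]
[262.8 245.3] 49 [0.5064 0.1094 0.0411]
[289.8 304.2] 64 [ 0.5286 -0.126   0.0347]
[279.8 365.8] 86 [ 0.4529 -0.3634  0.0984]
[333.3 430.9] 115 [ 0.5181 -0.5464  0.0983]
```

Emit:
arm_command([
  [[0, 0, 30, 0, 0, 0, 0], [0, 0, 45, 0, 0, 0, 0], [0, 0, 45, 0, 0, 0, 0], [0, 0, 40, 0, 0, 0, 0], [0, 0, 30, 0, 0, 0, 0], [0, 0, 17, 0, 0, 0, 0], [0, 0, 8, 0, 0, 0, 0], [0, 0, 3, 0, 0, 0, 0]],
])

```text
time_s: 8.12
ee_pos: [0.5056, 0.1111, 0.0713]
tool_rot: [3.141, 0.002, -0.001]
ft_force: [0.1, 0.3, 0.8]
finger_gap: 0.0005
finger_force: 0.0
```

Emit:
arm_command([
  [[0, 0, 2, 0, 0, 0, 0], [0, 0, 2, 0, 0, 0, 0], [0, 0, 2, 0, 0, 0, 0], [0, 0, 2, 0, 0, 0, 0], [0, 0, 2, 0, 0, 0, 0], [0, 0, 2, 0, 0, 0, 0], [0, 0, 2, 0, 0, 0, 0]],
])

```text
time_s: 9.0
ee_pos: [0.5055, 0.1106, 0.0576]
tool_rot: [-3.142, -0.001, -0.0]
ft_force: [-0.5, -0.7, 3.5]
finger_gap: 0.001
finger_force: 1.5
```

Emit:
arm_command([
  [[0, 0, 2, 0, 0, 0, 0], [0, 0, 2, 0, 0, 0, 0], [0, 0, 2, 0, 0, 0, 0], [0, 0, 1, 0, 0, 0, 0], [0, 0, 0, 0, 0, 0, 0]],
])

```text
time_s: 9.62
ee_pos: [0.5055, 0.1106, 0.0507]
tool_rot: [3.142, 0.001, 0.0]
ft_force: [-0.4, -0.3, 5.0]
finger_gap: 0.0003
finger_force: 2.6
```

Emit:
arm_command([
  [[0, 0, 1, 0, 0, 0, 0], [0, 0, 0, 0, 0, 0, 0], [0, 0, 0, 0, 0, 0, 0]],
])

```text
time_s: 10.0
ee_pos: [0.5055, 0.1106, 0.0499]
tool_rot: [-3.142, -0.001, -0.0]
ft_force: [-1.4, -0.1, 6.7]
finger_gap: 0.0005
finger_force: 3.3
```

Emit:
arm_command([
  [[0, 0, -4, 0, 0, 0, 0], [0, 0, -10, 0, 0, 0, 0], [0, 0, -30, 0, 0, 0, 0], [0, 0, -45, 0, 0, 0, 0], [0, 0, -45, 0, 0, 0, 0], [0, 0, -36, 0, 0, 0, 0]],
])

```text
time_s: 10.75
ee_pos: [0.5054, 0.1106, 0.222]
tool_rot: [-3.141, -0.001, -0.002]
ft_force: [-0.3, -0.4, 0.3]
finger_gap: 0.0003
finger_force: 0.0
```

Emit:
arm_command([
  [[-7, 59, 0, 0, 0, 0, 0], [-7, 59, 0, 0, 0, 0, 0], [-7, 59, 0, 0, 0, 0, 0], [-7, 59, 0, 0, 0, 0, 0], [-7, 59, 0, 0, 0, 0, 0], [-6, 59, 0, 0, 0, 0, 0], [-6, 59, 0, 0, 0, 0, 0], [-6, 59, 0, 0, 0, 0, 0]],
])

```text
time_s: 11.75
ee_pos: [0.4521, -0.3632, 0.2201]
tool_rot: [-3.142, -0.001, -0.001]
ft_force: [1.4, 0.1, 0.8]
finger_gap: 0.0004
finger_force: 0.0
```

Emit:
arm_command([
  [[0, 0, 0, 0, 0, 0, 0], [0, 0, 0, 0, 0, 0, 0]],
])

```text
time_s: 12.0
ee_pos: [0.4522, -0.3614, 0.2194]
tool_rot: [-3.141, 0.001, 0.001]
ft_force: [0.2, -0.1, -0.8]
finger_gap: 0.0006
finger_force: 0.0
```

```bash
sed -i 's/("lint_marker_top",)/("caddy_marker_top",)/;s/wrist1/wrist2/' c.py; python3 c.py
```

```text
7
caddy_marker_top 0.97 313.728 235.92 [ 0.452  -0.3592  0.1013]
caddy_marker_top 0.86 602.112 138.624 [ 0.516  -0.5406  0.1022]
[279.9 367.3] 109 [ 0.4521 -0.3681  0.0992]
[333.3 432.2] 142 [ 0.5173 -0.5493  0.0983]
```

Emit:
arm_command([
  [[0, 0, 20, 0, 0, 0, 0], [0, 0, 28, 0, 0, 0, 0], [0, 0, 22, 0, 0, 0, 0], [0, 0, 12, 0, 0, 0, 0], [0, 0, 8, 0, 0, 0, 0], [0, 0, 4, 0, 0, 0, 0], [0, 0, 2, 0, 0, 0, 0], [0, 0, 2, 0, 0, 0, 0]],
])

```text
time_s: 13.15
ee_pos: [0.453, -0.3616, 0.122]
tool_rot: [3.141, 0.001, 0.001]
ft_force: [-0.4, 0.4, 0.3]
finger_gap: 0.0004
finger_force: 0.0
```

Emit:
arm_command([
  [[0, 0, 2, 0, 0, 0, 0], [0, 0, 2, 0, 0, 0, 0], [0, 0, 2, 0, 0, 0, 0], [0, 0, 2, 0, 0, 0, 0], [0, 0, 2, 0, 0, 0, 0], [0, 0, 0, 0, 0, 0, 0]],
])

```text
time_s: 13.9
ee_pos: [0.4528, -0.3615, 0.1115]
tool_rot: [3.141, 0.001, 0.0]
ft_force: [0.7, -0.0, 2.0]
finger_gap: 0.0006
finger_force: 1.2
```

Tip at 0.0925. About 4.5 mm more should reach the stop.

Emit:
arm_command([
  [[0, 0, 2, 0, 0, 0, 0], [0, 0, 2, 0, 0, 0, 0], [0, 0, 1, 0, 0, 0, 0], [0, 0, 0, 0, 0, 0, 0], [0, 0, 0, 0, 0, 0, 0]],
])

```text
time_s: 14.52
ee_pos: [0.4529, -0.3616, 0.107]
tool_rot: [3.141, 0.001, 0.001]
ft_force: [-1.1, 0.5, 5.7]
finger_gap: 0.0001
finger_force: 3.3
```

Seated. I'll rise clear, move aside and verify with the top camera.

Emit:
arm_command([
  [[0, 0, -4, 0, 0, 0, 0], [0, 0, -10, 0, 0, 0, 0], [0, 0, -30, 0, 0, 0, 0], [0, 0, -45, 0, 0, 0, 0], [0, 0, -45, 0, 0, 0, 0], [0, 0, -30, 0, 0, 0, 0], [0, 0, 0, 0, 0, 0, 0], [0, 0, 0, 0, 0, 0, 0]],
])

```text
time_s: 15.52
ee_pos: [0.4522, -0.361, 0.27]
tool_rot: [-3.141, -0.001, 0.001]
ft_force: [-0.2, -0.1, -0.1]
finger_gap: 0.0005
finger_force: 0.0
```

Emit:
arm_command([
  [[0, -50, 0, 0, 0, 0, 0], [0, -50, 0, 0, 0, 0, 0], [0, -40, 0, 0, 0, 0, 0], [0, 0, 0, 0, 0, 0, 0], [0, 0, 0, 0, 0, 0, 0], [0, 0, 0, 0, 0, 0, 0]],
])

```text
time_s: 16.27
ee_pos: [0.4524, -0.2221, 0.27]
tool_rot: [-3.142, 0.0, 0.002]
ft_force: [-0.4, 0.1, 0.3]
finger_gap: 0.0004
finger_force: 0.0
```

```bash
cat > d.py <<'E'
from h import *
for c in ("top","side"):
    p=cams.get_image(c); save(p,c+"_end")
    m=cv2.inRange(cv2.cvtColor(p["img"],cv2.COLOR_RGB2HSV),(3,180,110),(18,255,255))
    n,_,st,ce=cv2.connectedComponentsWithStats(m)
    for i in range(1,n):
        if st[i,4]>12: print(c,ce[i].round(1),st[i,4],world(p,*ce[i]).round(4))
E
python3 d.py
```

```text
top [422.9 237.1] 15 [ 0.6116 -0.3708  0.0898]
top [145.5 245.8] 80 [0.5516 0.3474 0.2096]
top [488.9 272.2] 67 [ 0.5173 -0.5441  0.1006]
top [515.6 326.7] 58 [ 0.3747 -0.6145  0.0838]
side [289.8 304.7] 68 [ 0.528  -0.1282  0.035 ]
side [280.  368.8] 95 [ 0.453  -0.3638  0.089 ]
side [333.4 432. ] 137 [ 0.5175 -0.549   0.0986]
```

View pics/top_end.png

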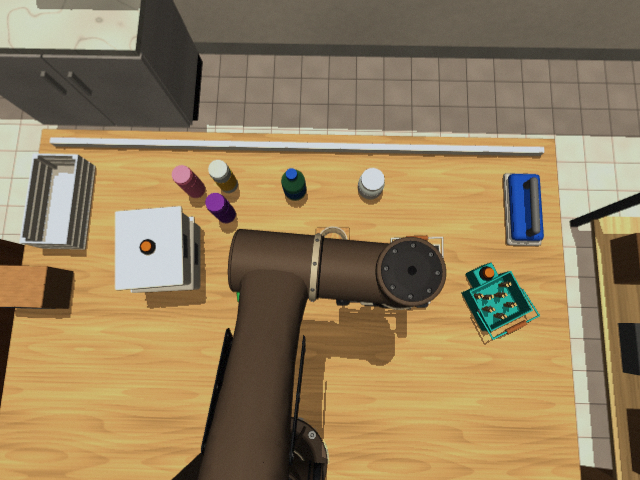

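The bin cap measures 0.2096 m and the caddy cap 0.089 m, so both are about 10 mm down. The dish marker is unchanged at 0.035 m. The arm hides the lint marker (about (250,274) in this view), but its 6.7 N at 10 mm depth puts it on its stop. Nothing has shifted, and the arm is clear.

```bash
python3 -c "
from rig import hand_in; print(hand_in())"
```

```text
the job is handed in; nothing more can be done
None
```

The bin, lint cover and caddy markers were pressed fully in, in that order, the dish's was left popped out, and the job was handed in with the arm clear; the lint marker was confirmed by press force and depth only, as the arm hid it in the last pictures.

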